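# Set up the polishing lap and its compound tins

### The job

Set up the polishing lap: turn the copper disc until its yellow stripe matches the yellow stripe on the machine, lower it onto the D-shaped shaft until it is fully home, then put the brass cap over the shaft so it sits on top of the disc's hub. Stand the white tin on the middle of the cork mat, the red tin directly left of it and the green tin directly right of it as seen from the robot, in one straight row square across the bench with a finger's width (about 20 mm) between neighbours, the red and green tins on the bench itself. Let go of everything, and leave the third hand, the bottle and the bowl where they are.

Things in the scene. Friction and masses are not known exactly. Their poses are not given: they have to be found in the camera images.
- lap: Fixed polishing machine, grey box 130 (its x) by 110 by 50 mm high, yaw within 0.4 rad. Origin under its centre, z up. On that axis: a round seat 48 mm wide, top at 56 mm; from there a D-shaped steel shaft (diameter 20 mm, flat 3 mm from the axis on its +x side) up to 96 mm, the top 4 mm stepped down to 15 mm. A yellow stripe on the box top runs along +x from the seat.
- cork: Fixed round cork mat, 56 mm diameter, 3 mm thick, origin at the centre of its underside. Its axes are the world's: its +y is the robot's left, its +x away from the robot.
- disc: Loose copper disc, 90 mm wide, 10 mm thick, with a steel hub 34 mm wide, 18 mm tall on top (28 mm in all). Lies hub up, x within 1 rad of world x; origin under its centre, z up. D-shaped through bore, 1.3 mm roomier all round than the shaft; flat and yellow stripe on its +x side. Goes down only with its x along the machine's x (to 0.15 rad). Home: underside at 56 mm, shaft 12 mm out of the hub.
- cap: Loose brass cap, a cylinder 36 mm diameter and 26 mm high, a black dot on top. A round hole in its underside, 26 mm diameter and 16 mm deep, goes over the shaft; on the seated disc its underside rests on the hub, 84 mm above the bench. Starts upright, origin at the centre of its underside, z up.
- tin_red: Loose closed round polishing-compound tin, bare aluminium below and a red lid: 44 mm diameter, 28 mm high. Starts upright on the bench, origin at the centre of its underside, z up.
- tin_white: Loose closed round polishing-compound tin, bare aluminium below and a white lid: 44 mm diameter, 28 mm high. Starts upright on the bench, origin at the centre of its underside, z up.
- tin_green: Loose closed round polishing-compound tin, bare aluminium below and a green lid: 44 mm diameter, 28 mm high. Starts upright on the bench, origin at the centre of its underside, z up.
- third_hand: Bystander, loose: a heavy black round foot 84 mm across, 42 mm high, with a brass ball 84 mm up and a thin steel arm reaching 130 mm along its +x at about 90 mm height. Origin under the foot's centre.
- bottle: Bystander, loose: a white bottle with red cap, 44 mm diameter, 115 mm high, origin at the centre of its underside.
- bowl: Bystander, loose: a dark steel bowl 80 mm across and 32 mm high, origin at the centre of its underside.
There are look-alikes about, which are no part of the job. Leave any blue look-alike of the tin_red alone. Leave any purple look-alike of the tin_green alone.

How it is judged:
By the outcome, as a careful person would: the job done as asked, in the order asked, and still so for the second after the job is handed in, with the robot touching nothing.
It also fails if it takes over 112 s, if anything falls off the work surface, if the arm or the gripper's body presses on something with over 40 N, if the wrist force passes 120 N, or if a joint passes its speed limit or range.

### The arm

A 6-joint arm with a two-finger parallel gripper is mounted at the origin on the work surface. World frame = base frame: x ahead of the robot, y to its left, z up, the work surface at z = 0. Lengths are in mm, angles in rad, forces in N, time in s.
With the tool pointing down it reaches from about 275 to 825 mm from the base axis. Payload 4.9 kg.
Tool frame: the origin (TCP) lies midway between the tips of the shut fingers; the grasp point (between the pads) lies behind it (bot.pinch_z is the z of the grasp point in the tool frame, in mm); z points along the fingers, y is the line along which they close (so a half turn about z gives the same grasp; the last joint's range is limited). The gripper opens to 85 mm and grips with 20 to 120 N. Pads are 22 mm wide; open, the fingers measure 114 mm over their backs; the gripper's body (76 mm by 85 mm) begins 54 mm behind the grasp point. The pads swing forward as they close: fully open they stand 13 mm farther back than shut.
Start: joints at [1.088, 0.326, -0.193, 1.052, 0, 1.437], TCP at [187.969, 516.901, 231.281] pointing down, gripper open.
Joint ranges: [-2.65, 2.65], [-0.97, 1.79], [-1.3, 1.35], [-1.93, 2.1], [-1.47, 1.37], [-3.14, 3.14]. Speed limits (rad/s): [2.57, 2.57, 3.14, 3.14, 3.14, 3.14].

### API

Orientations are given as [roll, pitch, yaw] about the fixed x, y, z axes, in that order (R = Rz(yaw) Ry(pitch) Rx(roll)).
In Python, from station import bot gives the robot as it stands.
- The arm moves only by the shell command python3 -m handwheel 'ROWS' [FORCE]. ROWS is a JSON object whose one key "series" holds a list of rows, each a list of 3 entries, a list of its own where there are three numbers: the closure, from -1 (fully open) to 1 (shut), then the shift along the world's x, y, z in cm, then the turn about the world's z in units of 6 degrees (1.0 is 6 degrees). In form: {"series": [[fingers, [x, y, z], roll], ...]}. A call has 1 to 8 rows; each row is the pose to reach, as a shift and turn from the pose commanded when the call began; what a row does not reach only later rows make up. A row lasts 1/8 s, in which the tool goes at most 62.5 mm and 10.7 degrees, less where a joint would pass 70% of its speed; a pose out of reach is approached as far as the arm can. A call with a gripper value outside its range is refused whole. The fingers move at their own pace and stop on an object; FORCE is the grip in N (left out, the last holds). Time passes only in rows, so rows that repeat a pose let the fingers close. It gives the time, the measured TCP pose, the force, the opening and the grip force at its end, in the units of the state.
- bot.sense(): the state, without advancing time (a new reading comes with each control period).
- bot.read_camera(name): name is "scene" or "top"; returns a dict with "color" (480x640x3 uint8, red, green, blue), "fx", "fy", "cx", "cy" (pixels), "extrinsics" (4x4, takes a point from camera to world coordinates). Camera axes: x right, y up, looking along -z (the intrinsics and any distortion apply to the point x, -y, -z); pixel columns grow to the right and rows downward; lengths in mm; the calibration is good to about 2 mm. A picture is of the moment at which its call begins. There is no depth.
- bot.hand_in(): hands the job in; it is judged then, once.
Trained networks look in a picture, given as the dict that the camera call returned (one of the last four; its "shot" number tells which), for a name from the list of things; names that differ only in an ending like _2 or _b are one class to them, and where a whole thing is asked for, a point or a joint stands for the part that bears it (a point fixed in the world has none). Each returns a list of dicts, best first, with "confidence" (0 to 1); they miss things now and then, are a little off and sometimes report something else, mostly with a low value. They report only what shows in the picture. A call takes as long as a camera call. They do not tell look-alikes from the thing itself.
- bot.look_for(thing, picture): "centre" ([x, y, z] in mm, in the coordinates of the camera as it stood for that picture, good to about 4 mm: the middle of the surface that is visible of it).
The state is a dict: "time": time; "qpos": joint angles; "joint_vel": joint speeds; "joint_torque": joint torques, N m; "position": TCP position; "orientation": TCP orientation; "wrist_force": force on the tool from outside, world axes, zero at the start; "wrist_torque": the same for the moment, N m; "grip_width": finger opening in mm; "finger_force": force on a finger pad.
Only numpy, scipy, OpenCV 4.12 (cv2) and the standard library are available. Lean on these libraries where they do the work, as an engineer would, in place of code of your own. Each camera call takes 0.05 s, during which the arm holds its last target. There are 200 camera calls.

## Working session

There is one attempt and no reset: what is moved stays moved. The work goes in short steps, Python scripts to look and compute and a shell command to move; the robot and the scene stay as the last step left them, time stands still between calls to the robot, and variables do not carry over. Pictures are saved under pics/ and viewed, at most 14 in all, crops included, and the job is handed in when it is done.

```bash
ls; mkdir -p pics
cat > h.py <<'E'
from station import bot
import numpy as np, cv2
def shot(cam,name=None):
    p=bot.read_camera(cam)
    if name: cv2.imwrite(f'pics/{name}.png',p['color'][:,:,::-1])
    return p
def proj(p,P):
    E=np.array(p['extrinsics']);q=np.linalg.inv(E)@np.append(P,1)
    return p['cx']+p['fx']*q[0]/-q[2], p['cy']+p['fy']*-q[1]/-q[2]
def ray(p,u,v,z):
    E=np.array(p['extrinsics']);d=E[:3,:3]@np.array([(u-p['cx'])/p['fx'],-(v-p['cy'])/p['fy'],-1]);o=E[:3,3]
    return o+d*(z-o[2])/d[2]
def look(p,t):
    E=np.array(p['extrinsics']);r=[]
    for d in bot.look_for(t,p):
        w=(E@np.append(d['centre'],1))[:3];r.append((round(d['confidence'],2),w.round(0).tolist(),[round(float(x)) for x in proj(p,w)]))
    return r
E
python3 - <<'E'
from h import *
print(bot.pinch_z,bot.sense())
for c in('scene','top'):
    p=shot(c,c+'0');print(c,{k:v for k,v in p.items() if k not in('color',)})
    for t in 'lap cork disc cap tin_red tin_white tin_green third_hand bottle bowl'.split(): print(t,look(p,t))
E
```

```text
pics
-18.700000000000003 {'time': 0.0, 'qpos': array([ 1.08779716e+00,  3.26923019e-01, -1.93562090e-01,  1.05200841e+00,
       -1.84124359e-05,  1.43658309e+00]), 'joint_vel': array([ 0.00107259, -0.00096207, -0.00091802, -0.00095399,  0.00068684,
       -0.00051301]), 'joint_torque': array([ 6.46500666e-04, -4.43403411e+01,  2.62438971e+01,  1.56226940e-02,
       -2.19177327e-04,  1.82477061e-05]), 'position': array([187.69957271, 516.371649  , 230.52147041]), 'orientation': array([-3.13990826e+00, -2.08855813e-04,  2.79280657e+00]), 'wrist_force': array([-0.93790598,  0.50162311,  0.42607106]), 'wrist_torque': array([ 0.01937437,  0.0649612 , -0.04368581]), 'finger_force': 0.0, 'grip_width': 85.3310653828492}
scene {'fx': 535.7236263812329, 'fy': 535.7236263812329, 'cx': 318.05329442122655, 'cy': 234.45756006078298, 'extrinsics': array([[ 6.16017850e-01, -6.45752772e-01,  4.51137857e-01,
         1.04598269e+03],
       [ 7.87675001e-01,  4.98050154e-01, -3.62648779e-01,
        -4.00263126e+02],
       [ 9.49217501e-03,  5.78748133e-01,  8.15451100e-01,
         9.01073829e+02]
[... 1340 characters left out ...]
 [(0.76, [599.0, -132.0, 2.0], [389, 221]), (0.59, [782.0, -12.0, 18.0], [330, 135])]
disc [(0.57, [432.0, 114.0, 9.0], [269, 303]), (0.3, [523.0, -418.0, 71.0], [543, 251])]
cap [(0.84, [441.0, 243.0, 22.0], [203, 299])]
tin_red [(0.88, [430.0, -11.0, 29.0], [332, 303]), (0.71, [340.0, -40.0, 29.0], [347, 349]), (0.48, [612.0, 173.0, 50.0], [238, 211])]
tin_white [(0.8, [442.0, -271.0, 27.0], [463, 295])]
tin_green [(0.66, [354.0, -144.0, 26.0], [400, 341]), (0.55, [440.0, -136.0, 26.0], [394, 297])]
third_hand [(0.62, [527.0, 400.0, 29.0], [125, 256])]
bottle [(0.8, [524.0, -418.0, 73.0], [544, 251]), (0.26, [527.0, 403.0, 29.0], [124, 256])]
bowl [(0.63, [781.0, -11.0, 21.0], [329, 135])]
```

View pics/top0.png

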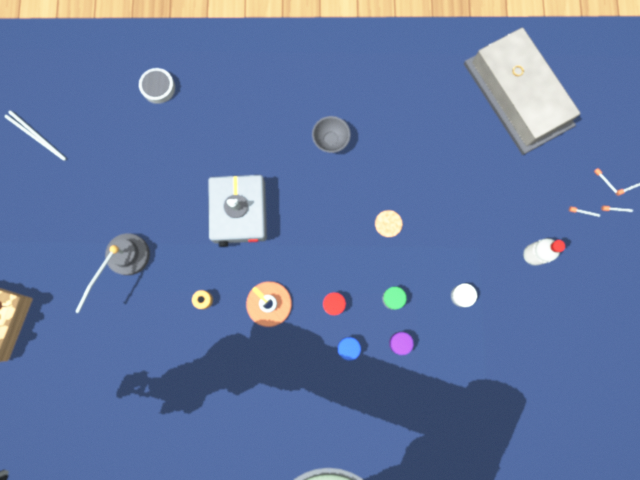

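View pics/scene0.png

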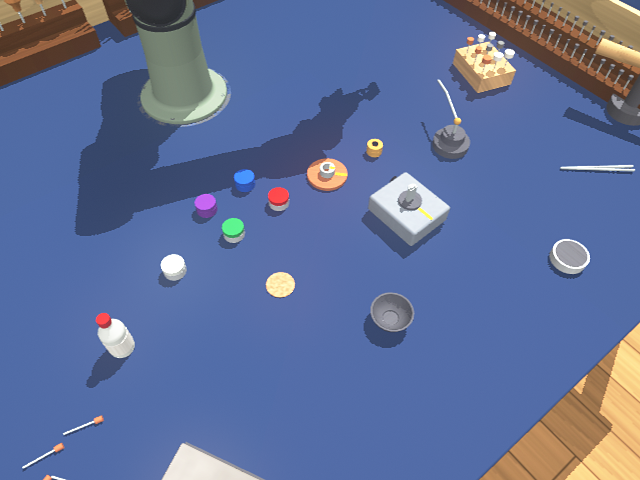

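The top view shows cap (202,299), disc (269,303) with its stripe toward upper left, red (334,303), green (395,298), white (464,295), blue and purple decoys below them, the lap at (237,208) with its stripe upward, and the cork at (389,223). The scene view agrees. Next I'll zoom in on the disc and lap and segment the colours.

```bash
cat > seg.py <<'E'
from h import *
R=dict(red=((165,8),120,70),green=((50,80),120,60),cork=((8,25),70,140),white=((0,179),None,None),copper=((3,14),120,90),yellow=((21,32),120,120))
def blobs(p,name,box):
    x0,y0,x1,y1=box;hsv=cv2.cvtColor(p['color'][y0:y1,x0:x1],cv2.COLOR_RGB2HSV).astype(int);H,S,V=hsv[...,0],hsv[...,1],hsv[...,2]
    (a,b),s,v=R[name]
    m=((S<50)&(V>170)) if name=='white' else (((H>=a)&(H<=b)) if a<b else ((H>=a)|(H<=b)))&(S>s)&(V>v)
    n,l,st,c=cv2.connectedComponentsWithStats(m.astype(np.uint8))
    o=[(int(st[i,4]),(c[i]+[x0,y0]).round(1).tolist(),(st[i,:4]+[x0,y0,0,0]).tolist()) for i in range(1,n) if st[i,4]>8]
    return sorted(o,reverse=True)[:3]
def tri(ps,uvs):
    A=[];B=[]
    for p,(u,v) in zip(ps,uvs):
        E=np.array(p['extrinsics']);d=E[:3,:3]@np.array([(u-p['cx'])/p['fx'],-(v-p['cy'])/p['fy'],-1]);d/=np.linalg.norm(d)
        M=np.eye(3)-np.outer(d,d);A.append(M);B.append(M@E[:3,3])
    X=np.linalg.solve(sum(A),sum(B));return X.round(1),[ (np.array(proj(p,X))-uv).round(1).tolist() for p,uv in zip(ps,uvs)]
E
python3 - <<'E'
from seg import *
a,b=shot('top'),shot('scene')
bx=dict(red=[(315,285,355,322),(262,182,296,214)],green=[(375,280,415,315),(215,214,250,245)],white=[(445,278,485,312),(155,250,192,283)],cork=[(370,205,408,242),(260,268,300,302)],copper=[(240,275,300,332),(300,155,352,194)],yellow=[(185,285,220,312),(362,135,388,160)])
for n,(t,s) in bx.items():
    x,y=blobs(a,n,t),blobs(b,n,s);print(n,x[:2],y[:2],tri([a,b],[x[0][1],y[0][1]]))
print('stripes',blobs(a,'yellow',(225,170,245,196)),blobs(b,'yellow',(415,200,440,225)),blobs(a,'yellow',(245,280,290,310)),blobs(b,'yellow',(325,165,352,184)))
def crop(p,x,y,w=80,h=66,f=5): return cv2.resize(p['color'][y:y+h,x:x+w,::-1],None,fx=f,fy=f,interpolation=cv2.INTER_CUBIC)[:300,:400]
g=np.vstack([np.hstack([crop(a,230,272),crop(b,290,145)]),np.hstack([crop(a,200,170,80,80),crop(b,370,175,80,70)])])
cv2.imwrite('pics/z1.png',g)
E
```

```text
red [(409, [334.0, 303.4], [323, 293, 23, 22])] [(313, [278.0, 195.9], [268, 187, 21, 19])] (array([429.5, -15.7,  23.2]), [[-0.2, -0.1], [-0.2, 0.0]])
green [(273, [396.9, 295.4], [385, 287, 22, 22]), (11, [391.1, 306.5], [388, 304, 7, 5])] [(339, [232.5, 227.2], [222, 218, 22, 20])] (array([ 444.2, -139.1,   29.9]), [[-0.6, -0.3], [-0.7, 0.0]])
white [(488, [463.9, 294.9], [451, 283, 26, 24])] [(491, [172.9, 266.3], [161, 254, 26, 27])] (array([ 444.2, -276.3,   16.4]), [[-0.1, -0.1], [-0.1, 0.0]])Traceback (most recent call last):
  File "<stdin>", line 5, in <module>
IndexError: list index out of range
```

```bash
sed -i 's/cork=((8,25),70,140)/cork=((8,28),40,120)/; s/green=((50,80),120,60)/green=((45,90),90,40)/' seg.py
python3 - <<'E'
from seg import *
a,b=shot('top'),shot('scene')
bx=dict(green=[(375,280,415,315),(215,214,250,245)],cork=[(370,205,408,242),(260,268,300,302)],copper=[(240,275,300,332),(300,155,352,194)],yellow=[(185,285,220,312),(362,135,388,160)])
for n,(t,s) in bx.items():
    x,y=blobs(a,n,t),blobs(b,n,s);print(n,x[:2],y[:2],tri([a,b],[x[0][1],y[0][1]]) if x and y else '')
print('stripes',blobs(a,'yellow',(225,170,245,196)),blobs(b,'yellow',(415,200,440,225)),blobs(a,'yellow',(245,280,290,310)),blobs(b,'yellow',(325,165,352,184)))
def crop(p,x,y): return cv2.resize(p['color'][y:y+60,x:x+80,::-1],(400,300),interpolation=cv2.INTER_CUBIC)
g=np.vstack([np.hstack([crop(a,230,275),crop(b,290,145)]),np.hstack([crop(a,200,170),crop(b,370,175)])])
cv2.imwrite('pics/z1.png',g)
E
```

```text
green [(430, [394.9, 297.4], [384, 286, 23, 24])] [(352, [232.5, 227.3], [222, 218, 22, 20])] (array([ 440.3, -136.6,   23.4]), [[-0.3, -0.1], [-0.3, 0.0]])
cork [(534, [388.3, 223.4], [375, 210, 28, 27])] [(558, [280.1, 284.4], [266, 272, 29, 26])] (array([ 5.954e+02, -1.311e+02, -3.000e-01]), [[-0.3, -0.2], [-0.4, 0.0]])
copper [(74, [266.9, 322.0], [257, 320, 22, 5]), (45, [278.4, 299.8], [273, 294, 9, 14])] [(105, [325.1, 184.9], [307, 174, 40, 17]), (62, [322.5, 178.1], [317, 172, 16, 10])] (array([398.6, 131.9, -75.7]), [[-2.2, -1.5], [-2.4, 0.3]])
yellow [] [] 
stripes [] [(37, [425.2, 213.4], [419, 208, 13, 12])] [] [(38, [340.4, 173.7], [335, 172, 12, 4])]
```

View pics/z1.png

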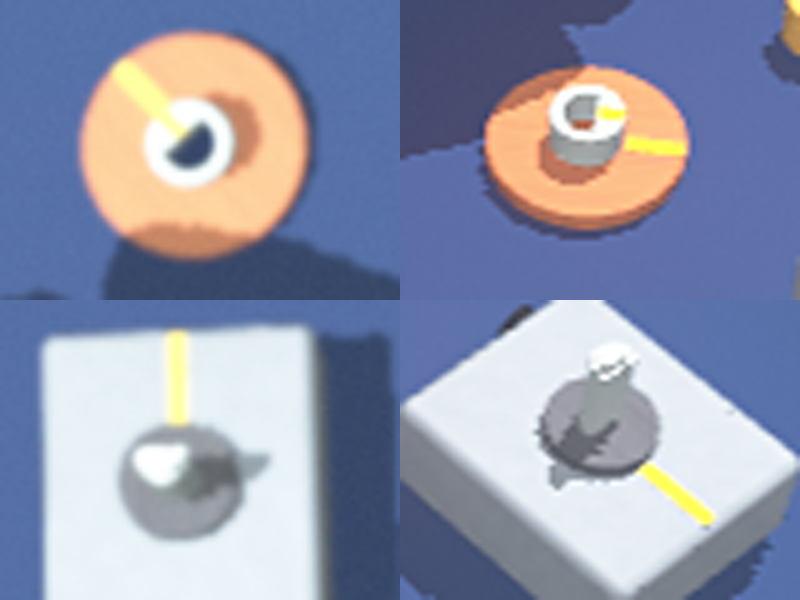

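The zooms show the disc's hub top at about (267.8,303.6) in top and (327.6,167.2) in scene, with its stripe up and to the left. The lap's seat is at about (236.4,206.4) and (409.8,199.6), and its stripe points straight up in top. Next is a sub-pixel fit of circles in both views.

```bash
cat > fit.py <<'E'
from seg import *
from scipy.optimize import minimize
T=np.linspace(0,2*np.pi,120,endpoint=False)
def projn(p,P):
    q=(np.c_[P,np.ones(len(P))]@np.linalg.inv(np.array(p['extrinsics'])).T)
    return np.c_[p['cx']-p['fx']*q[:,0]/q[:,2],p['cy']+p['fy']*q[:,1]/q[:,2]].astype(np.float32)
def samp(p,P):
    uv=projn(p,P);return cv2.remap(p['color'].astype(np.float32),uv[:,0].copy(),uv[:,1].copy(),cv2.INTER_LINEAR)[:,0,:]
def score(ps,X,r,d=1.8,sel=None):
    s=0
    for p in ps:
        c=[samp(p,np.c_[X[0]+(r+e)*np.cos(T),X[1]+(r+e)*np.sin(T),0*T+X[2]]) for e in(d,-d)]
        s+=np.minimum(np.linalg.norm(c[0]-c[1],axis=1),120).mean()
    return s
def circ(ps,X0,r,freez=True,span=8):
    X0=np.array(X0,float);g=np.arange(-span,span+1,2)
    zz=np.arange(-8,9,2) if freez else [0]
    b=max(((score(ps,X0+[i,j,k],r),i,j,k) for i in g for j in g for k in zz))
    x=X0+b[1:];n=3 if freez else 2
    f=lambda v:-score(ps,np.r_[v,x[n:]],r)
    o=minimize(f,x[:n],method='Nelder-Mead',options=dict(initial_simplex=np.vstack([x[:n]]+[x[:n]+1.5*np.eye(n)[i] for i in range(n)])))
    return np.r_[o.x,x[n:]].round(1),round(-o.fun,1)
E
python3 - <<'E'
from fit import *
a,b=shot('top'),shot('scene')
print('tri hub',tri([a,b],[(267.8,303.6),(327.6,167.2)]),'seat',tri([a,b],[(236.4,206.4),(409.8,199.6)]),'shaft',tri([a,b],[(233,203),(412.2,186.6)]))
for n,X,r in [('discrim',(432,110,10),45),('hub',(432,110,28),17),('seat',(620,168,56),24),('cap',(442,245,26),18),('red',(430,-16,28),22),('green',(440,-137,28),22),('white',(444,-276,28),22),('cork',(595,-131,3),28)]:
    print(n,circ([a,b],X,r),'| known z',circ([a,b],X,r,False),'top',circ([a],X,r,False),'sc',circ([b],X,r,False))
for p,P in((a,[(250+4.5,285+3.5),(230+36.5,275+26.5),0]),(b,0)): pass
print('disc stripe top',ray(a,230+25,275+14,10),ray(a,230+36,275+25.5,10),'scene',ray(b,290+45.6,145+28.4,10),ray(b,290+57.2,145+29.8,10))
print('lap stripe top',ray(a,235.5,176.4,50),ray(a,235.7,194.8,50),'scene',ray(b,370+48.6,175+33.4,50),ray(b,370+61.6,175+44.4,50))
E
```

```text
tri hub (array([430.8, 116. ,  25.7]), [[-0.7, -0.4], [-0.7, 0.1]]) seat (array([621.7, 177. ,  53. ]), [[-0.8, -0.5], [-0.9, 0.2]]) shaft (array([619.3, 177.4,  91. ]), [[-1.0, -0.7], [-1.1, 0.3]])
discrim (array([431.2, 116.7,   8.5]), np.float64(227.9)) | known z (array([431.9, 115.9,  10. ]), np.float64(226.3)) top (array([431. , 115.6,  10. ]), np.float64(116.4)) sc (array([432.4, 115.9,  10. ]), np.float64(111.5))
hub (array([430.7, 116.2,  26.5]), np.float64(202.5)) | known z (array([431.4, 115.5,  28. ]), np.float64(198.7)) top (array([430.6, 116.1,  28. ]), np.float64(89.4)) sc (array([431.9, 115.5,  28. ]), np.float64(113.4))
seat (array([622.2, 177.2,  51.3]), np.float64(168.8)) | known z (array([621.7, 176.6,  56. ]), np.float64(156.1)) top (array([620.6, 175.9,  56. ]), np.float64(91.1)) sc (array([624.5, 174.6,  56. ]), np.float64(83.4))
cap (array([440.1, 248. ,  25. ]), np.float64(235.8)) | known z (array([440.5, 247.1,  26. ]), np.float64(235.5)) top (array([440., 247.,  26.]), np.float64(120.0)) sc (array([441. , 247.5,  26. ]), np.float64(115.8))
red (array([429.1,
[... 570 characters left out ...]
[ 443.3, -274.6,   28. ]), np.float64(104.5)) sc (array([ 445.6, -275.5,   28. ]), np.float64(110.2))
cork (array([ 595.4, -131.4,    1.4]), np.float64(240.0)) | known z (array([ 595.4, -131. ,    3. ]), np.float64(239.7)) top (array([ 595., -131.,    3.]), np.float64(120.0)) sc (array([ 597., -131.,    3.]), np.float64(120.0))
disc stripe top [460.21247171 142.34816516  10.        ] [436.93879602 120.00348198  10.        ] scene [445.85995275 129.27165543  10.        ] [464.74599072 147.05463582  10.        ]
lap stripe top [683.12637324 178.9460222   50.        ] [645.11121394 177.83948017  50.        ] scene [648.43037234 179.0680721   50.        ] [684.3567486  180.08779187  50.        ]
```

Both views agree to about 1–2 mm. The disc is at (431,116) with yaw 0.752, and the lap at (622,177) with yaw 0.029, so the disc turns −6.9 units. I'll move above the disc.

```bash
python3 -m handwheel '{"series": [[-1,[24.3,-40.1,-11],0],[-1,[24.3,-40.1,-11],0],[-1,[24.3,-40.1,-11],0],[-1,[24.3,-40.1,-11],0],[-1,[24.3,-40.1,-11],0],[-1,[24.3,-40.1,-11],0],[-1,[24.3,-40.1,-11],0],[-1,[24.3,-40.1,-11],0]]}' 60
```

```text
time: 2.4
position: [432.2, 113.6, 121.0]
orientation: [3.141, 0.001, 2.791]
wrist_force: [1.4, 1.7, -0.2]
grip_width: 85.3
finger_force: 0.0
```

```bash
python3 -m handwheel '{"series": [[-1,[0,0,-5],0],[-1,[0,0,-8],0],[-1,[0,0,-8],0]]}'
```

```text
time: 2.78
position: [429.0, 115.5, 39.7]
orientation: [-3.14, -0.004, 2.792]
wrist_force: [-0.3, -0.3, 0.5]
grip_width: 84.8
finger_force: 0.0
```

Run:
```python
from fit import *
for i in range(3): print(bot.sense()['position'])
a=shot('top','t1');b=shot('scene','s1');print(bot.sense()['position'])
g=np.hstack([cv2.resize(a['color'][270:340,220:315,::-1],(400,300)),cv2.resize(b['color'][135:205,280:375,::-1],(400,300))])
cv2.imwrite('pics/z2.png',g)
```

```text
[429.041228   115.49194355  39.71022826]
[429.041228   115.49194355  39.71022826]
[429.041228   115.49194355  39.71022826]
[431.34061688 116.03384148  41.90772552]
```

View pics/z2.png

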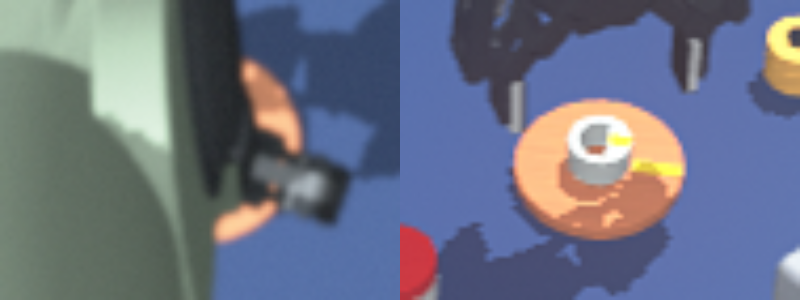

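The fingers straddle the hub, in the scene crop at (510,105) and (690,75) with the hub at (600,150). The robot's reading has settled on the command. Descend and close.

```bash
python3 -m handwheel '{"series": [[-1,[0,0,-3.1],0],[-1,[0,0,-3.1],0],[0.3,[0,0,-3.1],0],[1,[0,0,-3.1],0],[1,[0,0,-3.1],0],[1,[0,0,-3.1],0],[1,[0,0,-3.1],0],[1,[0,0,-3.1],0]]}' 60
```

```text
time: 3.88
position: [431.7, 116.1, 11.6]
orientation: [3.141, 0.002, 2.793]
wrist_force: [-2.7, -0.3, 11.9]
grip_width: 31.9
finger_force: 58.4
```

```bash
python3 -m handwheel '{"series": [[1,[0,0,3],0],[1,[0,0,8],0],[1,[0,0,12],0],[1,[5,2,12],-1.7],[1,[10,4,12],-3.4],[1,[15,5,12],-5.1],[1,[19.1,6.1,12],-6.9],[1,[19.1,6.1,12],-6.9]]}'; python3 -m handwheel '{"series": [[1,[0,0,0],0],[1,[0,0,0],0],[1,[0,0,0],0]]}'
```

```text
time: 4.88
position: [624.2, 177.3, 129.3]
orientation: [3.141, 0.0, 2.07]
wrist_force: [-1.0, -0.3, -2.8]
grip_width: 31.8
finger_force: 60.9
time: 5.25
position: [621.2, 176.7, 130.6]
orientation: [-3.141, -0.0, 2.07]
wrist_force: [0.4, 0.2, -3.2]
grip_width: 32.0
finger_force: 60.9
```

Run:
```python
from fit import *
a=shot('top');b=shot('scene');print(bot.sense()['position'],bot.sense()['orientation'])
g=np.hstack([cv2.resize(a['color'][150:240,180:300,::-1],(400,300)),cv2.resize(b['color'][130:220,350:470,::-1],(400,300))])
cv2.imwrite('pics/z3.png',g)
```

```text
[621.56634552 176.81564298 130.6646419 ] [3.14145291e+00 5.37499481e-05 2.07033579e+00]
```

View pics/z3.png

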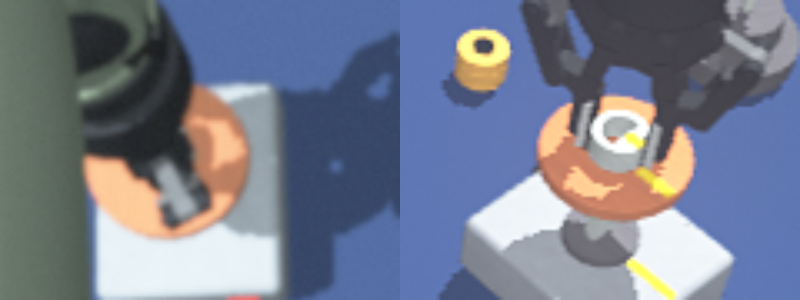

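The disc is held level above the shaft. Its stripe (crop 640,172 to 672,190) runs parallel to the lap stripe below it. Next is a fit of the disc rim for the remaining offset.

Run:
```python
from fit import *
a=shot('top');b=shot('scene')
for n,P in(('both',[a,b]),('top',[a]),('scene',[b])): print(n,circ(P,(621.7,176.8,129),45,n=='both',6),circ(P,(621.7,176.8,129),45,False,6), circ(P,(621.7,176.8,147),17,False,6) if n=='scene' else '')
y=blobs(b,'yellow',(418,176,440,192));print(y)
u0,u1=ray(b,422,181.6,129),ray(b,431.6,187,129);d=u1-u0;print(u0,u1,np.arctan2(d[1],d[0]))
for z in (56,96): print(z,proj(b,(621.7,176.8,z)))
```

```text
both (array([621.4, 176.3, 121.4]), np.float64(141.5)) (array([620.9, 175.5, 129. ]), np.float64(138.6)) 
top (array([619.6, 175.3, 129. ]), np.float64(65.3)) (array([619.6, 175.3, 129. ]), np.float64(65.3)) 
scene (array([625.4, 171.4, 129. ]), np.float64(81.3)) (array([625.4, 171.4, 129. ]), np.float64(81.3)) (array([621.4, 175.4, 147. ]), np.float64(110.3))
[(38, [426.5, 184.4], [421, 181, 12, 8])]
[642.52254823 175.97765861 129.        ] [663.2965418  180.90849875 129.        ] 0.23304385542296358
56 (np.float64(409.0699295786286), np.float64(198.91469094993903))
96 (np.float64(412.0705474716306), np.float64(186.08687881036644))
```

```bash
python3 -m handwheel '{"series": [[1,[0,0,-1.5],0],[1,[0,0,-2.2],0],[1,[0,0,-2.6],0],[1,[0,0,-3],0],[1,[0,0,-3],0]]}'
```

```text
time: 6.08
position: [621.9, 177.3, 99.9]
orientation: [3.141, -0.001, 2.07]
wrist_force: [-0.4, 1.1, -4.2]
grip_width: 31.9
finger_force: 60.9
```

It is past the step with no resistance. Continue down to home.

```bash
python3 -m handwheel '{"series": [[1,[0,0,-0.8],0],[1,[0,0,-1.6],0],[1,[0,0,-2.4],0],[1,[0,0,-3],0],[1,[0,0,-3.3],0],[1,[0,0,-3.3],0]]}'; python3 -c "
from fit import *
b=shot('scene','s4');print(bot.sense()['position'],bot.sense()['wrist_force'])"
```

```text
time: 6.82
position: [621.7, 177.5, 67.7]
orientation: [3.141, -0.001, 2.071]
wrist_force: [-2.2, 4.8, 1.7]
grip_width: 32.0
finger_force: 61.4
[621.70752029 177.52541237  67.70433371] [-0.88894654  4.62717926  1.79035474]
```

```bash
python3 -m handwheel '{"series": [[1,[0,0,-0.2],0],[1,[0,0,-0.2],0],[-1,[0,0,-0.1],0],[-1,[0,0,0],0],[-1,[0,0,0],0],[-1,[0,0,4],0],[-1,[0,0,8],0],[-1,[0,0,8],0]]}'; python3 -m handwheel '{"series": [[-1,[-9,3.5,0],3],[-1,[-18.1,7.1,0],6],[-1,[-18.1,7.1,0],6],[-1,[-18.1,7.1,0],6],[-1,[-18.1,7.1,0],6],[-1,[-18.1,7.1,0],6]]}'
python3 - <<'E'
from fit import *
a=shot('top');b=shot('scene');print(bot.sense()['position'],bot.sense()['orientation'])
for r,z in((17,84),(45,66)):print(circ([a,b],(621.7,176.8,z),r),circ([b],(621.7,176.8,z),r,False),circ([a],(621.7,176.8,z),r,False))
g=np.hstack([cv2.resize(a['color'][150:240,180:300,::-1],(400,300)),cv2.resize(b['color'][120:210,350:470,::-1],(400,300))])
cv2.imwrite('pics/z4.png',g)
E
```

```text
time: 7.88
position: [624.7, 177.0, 151.0]
orientation: [3.135, 0.003, 2.07]
wrist_force: [0.5, 0.4, -0.0]
grip_width: 85.5
finger_force: 0.0
time: 8.62
position: [441.7, 247.6, 147.0]
orientation: [-3.141, 0.0, 2.697]
wrist_force: [-0.3, -0.3, 0.4]
grip_width: 85.3
finger_force: 0.0
[441.8777766  247.48534271 146.98510774] [-3.14147680e+00  1.10080428e-04  2.69674865e+00]
(array([621. , 177.3,  83.3]), np.float64(192.2)) (array([621.6, 177.4,  84. ]), np.float64(107.5)) (array([620.6, 176.9,  84. ]), np.float64(88.5))
(array([621.3, 176.9,  64.8]), np.float64(161.1)) (array([622.1, 176.8,  66. ]), np.float64(104.1)) (array([619.7, 175.2,  66. ]), np.float64(67.6))
```

View pics/z4.png

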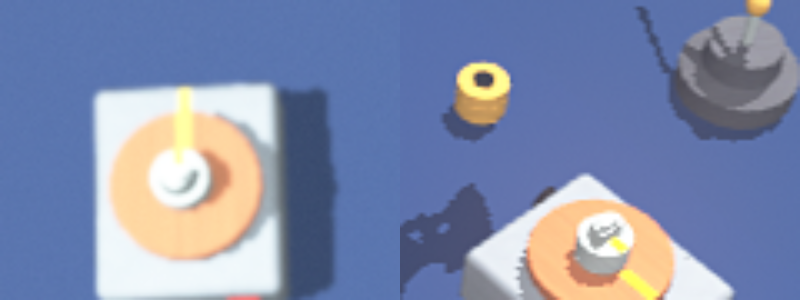

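The disc is home: hub top measured at 83.3, plate top at 64.8, stripes in line. Now the cap.

```bash
python3 -m handwheel '{"series": [[-1,[-0.05,0,-6],0],[-1,[-0.05,0,-11],0],[-1,[-0.05,0,-14.2],0],[-1,[-0.05,0,-14.2],0],[-1,[-0.05,0,-14.2],0],[1,[-0.05,0,-14.2],0],[1,[-0.05,0,-14.2],0],[1,[-0.05,0,-14.2],0]]}' 50;  python3 -m handwheel '{"series": [[1,[0,0,0],0],[1,[0,0,0],0],[1,[0,0,5],0],[1,[0,0,10],0],[1,[0,0,14],0],[1,[0,0,14],0],[1,[0,0,14],0]]}'
```

```text
time: 9.72
position: [441.0, 248.1, 6.3]
orientation: [3.141, 0.001, 2.699]
wrist_force: [-2.7, -0.9, 12.2]
grip_width: 34.6
finger_force: 48.5
time: 10.6
position: [439.8, 247.7, 144.6]
orientation: [-3.141, -0.001, 2.699]
wrist_force: [-0.8, -0.4, -1.7]
grip_width: 34.5
finger_force: 50.7
```

```bash
python3 -m handwheel '{"series": [[1,[5,-2,0],0],[1,[10,-4,0],0],[1,[15,-6,0],0],[1,[18.1,-7.05,0],0],[1,[18.1,-7.05,0],0],[1,[18.1,-7.05,0],0],[1,[18.1,-7.05,0],0]]}'
python3 - <<'E'
from fit import *
a=shot('top');b=shot('scene');print(bot.sense()['position'])
print(circ([a,b],(621.5,177.2,165),18),circ([b],(621.5,177.2,165),18,False))
g=np.hstack([cv2.resize(a['color'][150:240,180:300,::-1],(400,300)),cv2.resize(b['color'][120:210,350:470,::-1],(400,300))])
cv2.imwrite('pics/z5.png',g)
E
```

```text
time: 11.48
position: [619.9, 177.9, 144.5]
orientation: [-3.14, -0.002, 2.7]
wrist_force: [-0.1, 0.5, -1.4]
grip_width: 34.7
finger_force: 50.7
[620.49104658 178.00341612 145.25624863]
(array([626.3, 169.1, 164.1]), np.float64(129.1)) (array([621.7, 177.1, 165. ]), np.float64(85.0))
```

View pics/z5.png

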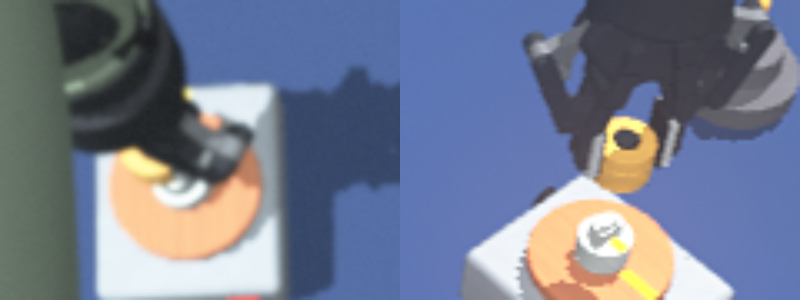

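The cap is held upright and its fit puts it on the shaft axis. Lower it gradually.

```bash
python3 -m handwheel '{"series": [[1,[0.05,-0.05,-2.5],0],[1,[0.05,-0.05,-4],0],[1,[0.05,-0.05,-4.4],0],[1,[0.05,-0.05,-4.8],0],[1,[0.05,-0.05,-4.8],0]]}'; python3 -m handwheel '{"series": [[1,[0,0,-0.3],0],[1,[0,0,-0.5],0],[1,[0,0,-0.65],0],[1,[0,0,-0.75],0],[1,[0,0,-0.75],0]]}'
```

```text
time: 12.2
position: [622.2, 176.9, 97.5]
orientation: [3.141, 0.0, 2.699]
wrist_force: [-0.3, 0.3, -1.8]
grip_width: 34.7
finger_force: 50.7
time: 12.82
position: [622.0, 176.9, 90.5]
orientation: [3.141, 0.0, 2.699]
wrist_force: [-2.1, -0.7, 4.6]
grip_width: 34.8
finger_force: 51.2
```

```bash
python3 -m handwheel '{"series": [[-1,[0,0,0],0],[-1,[0,0,0],0],[-1,[0,0,0],0],[-1,[0,0,3],0],[-1,[0,0,8],0],[-1,[0,0,8],0]]}'; python3 -m handwheel '{"series": [[-1,[-2,-5.5,0],-1.5],[-1,[-4,-11,0],-3],[-1,[-6,-16,0],-4.5],[-1,[-8,-21,0],-6],[-1,[-10,-27,0],-7.5],[-1,[-12.5,-33,0],-9],[-1,[-15,-39,0],-10.8],[-1,[-17.8,-45.2,0],-10.8]]}'; python3 -m handwheel '{"series": [[-1,[0,0,0],0],[-1,[0,0,0],0],[-1,[0,0,-5],0],[-1,[0,0,-8],0],[-1,[0,0,-8],0]]}'
python3 - <<'E'
from fit import *
a=shot('top');b=shot('scene');print(bot.sense()['position'],bot.sense()['orientation'])
print('cap',circ([a,b],(621.5,177.2,110),18))
for X in((429.4,-15.3,28),(440,-135.8,28),(443.9,-275,28)): print(circ([b],X,22,False,6))
g=np.hstack([cv2.resize(a['color'][150:240,180:300,::-1],(400,300)),cv2.resize(b['color'][120:210,350:470,::-1],(400,300))])
g=np.vstack([g,np.hstack([cv2.resize(a['color'][240:360,370:530,::-1],(400,300)),cv2.resize(b['color'][190:310,100:260,::-1],(400,300))])])
cv2.imwrite('pics/z6.png',g)
E
```

```text
time: 13.58
position: [625.0, 177.5, 174.4]
orientation: [3.137, 0.007, 2.699]
wrist_force: [-0.3, -0.2, -0.8]
grip_width: 85.3
finger_force: 0.0
time: 14.58
position: [447.4, -266.4, 169.1]
orientation: [-3.141, -0.0, 1.567]
wrist_force: [1.7, -0.5, -0.1]
grip_width: 85.5
finger_force: 0.0
time: 15.2
position: [447.4, -261.7, 87.6]
orientation: [-3.137, -0.004, 1.57]
wrist_force: [-0.1, 0.4, 0.7]
grip_width: 85.3
finger_force: 0.0
[ 449.32997207 -263.87481338   90.30750375] [ 3.14153195e+00 -9.39227552e-05  1.56968296e+00]
cap (array([621.4, 177. , 108.9]), np.float64(161.2))
(array([430.1, -15.4,  28. ]), np.float64(108.1))
(array([ 440.7, -136. ,   28. ]), np.float64(114.2))
(array([ 445.4, -276.3,   28. ]), np.float64(104.6))
```

View pics/z6.png

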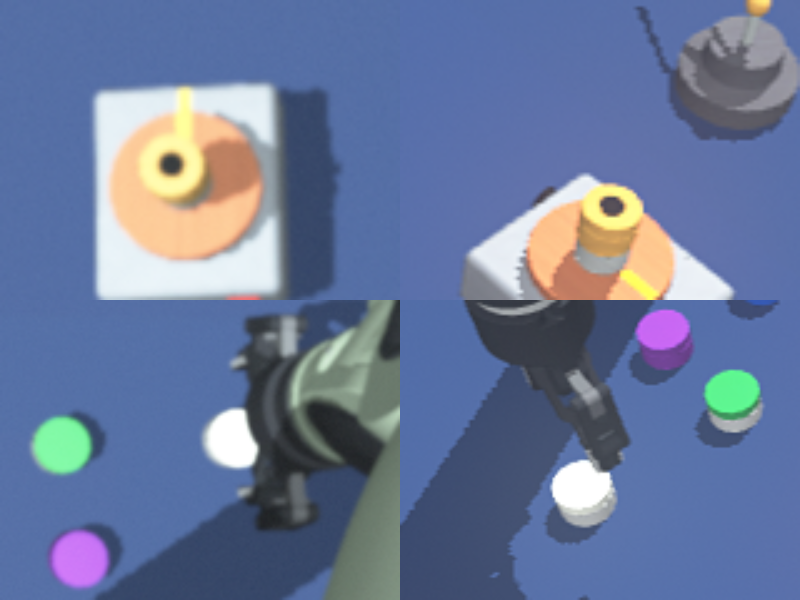

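The cap sits on the hub, top measured at 109, concentric. The gripper stopped about 11 mm short of the white tin, so I'll correct, descend and grip.

```bash
python3 -m handwheel '{"series": [[-1,[-0.5,-1.1,0],0],[-1,[-0.5,-1.1,-4],0],[-1,[-0.5,-1.1,-8.5],0],[-1,[-0.5,-1.1,-8.5],0],[-1,[-0.5,-1.1,-8.5],0],[1,[-0.5,-1.1,-8.5],0],[1,[-0.5,-1.1,-8.5],0],[1,[-0.5,-1.1,-8.5],0]]}' 40;  python3 -m handwheel '{"series": [[1,[0,0,0],0],[1,[0,0,0],0],[1,[0,0,3],0],[1,[0,0,6],0],[1,[0,0,6],0],[1,[0,0,6],0]]}'; python3 -c "
from h import *
shot('top');print(bot.sense()['position'],bot.sense()['orientation'])"
```

```text
time: 16.3
position: [444.4, -276.4, 6.2]
orientation: [3.14, 0.001, 1.568]
wrist_force: [-1.2, 1.1, 8.3]
grip_width: 42.9
finger_force: 39.8
time: 17.05
position: [443.3, -275.6, 64.4]
orientation: [-3.141, -0.0, 1.568]
wrist_force: [-0.5, 0.4, -0.4]
grip_width: 42.5
finger_force: 41.1
[ 442.97424653 -275.27207883   63.97689278] [-3.14052174e+00 -9.18981504e-04  1.56763903e+00]
```

```bash
python3 -m handwheel '{"series": [[1,[4.5,4.3,0],0],[1,[9,8.6,0],0],[1,[13,12.3,0],0],[1,[15.2,14.4,0],0],[1,[15.2,14.4,0],0],[1,[15.2,14.4,-2],0],[1,[15.2,14.4,-3],0],[1,[15.2,14.4,-3],0]]}'
python3 - <<'E'
from fit import *
a=shot('top');b=shot('scene');print(bot.sense()['position'],bot.sense()['orientation'])
for z in (54,58):print(circ([b],(595.5,-131,z),22,False,6),circ([a,b],(595.5,-131,z),22,False,6))
print(circ([a,b],(595.5,-131,56),22,True,6))
g=np.hstack([cv2.resize(a['color'][165:285,310:470,::-1],(400,300)),cv2.resize(b['color'][220:340,200:360,::-1],(400,300))])
cv2.imwrite('pics/z7.png',g)
E
```

```text
time: 18.1
position: [593.9, -132.0, 33.4]
orientation: [-3.138, -0.001, 1.567]
wrist_force: [0.2, 0.3, -0.6]
grip_width: 42.5
finger_force: 41.2
[ 595.31965191 -132.30727151   34.83836743] [-3.14131456e+00 -3.56676443e-05  1.56677250e+00]
(array([ 594.5, -130.3,   54. ]), np.float64(62.4)) (array([ 594.5, -130.3,   54. ]), np.float64(64.9))
(array([ 596.4, -131.4,   58. ]), np.float64(63.2)) (array([ 596.4, -131.4,   58. ]), np.float64(65.8))
(array([ 599.9, -133.3,   64.3]), np.float64(66.7))
```

View pics/z7.png

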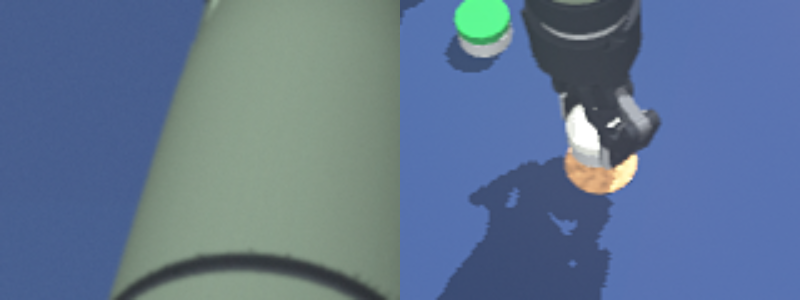

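The tin is above the cork (cork visible beneath at crop 600,172) and the fit is within about 1 mm. Lower and release.

```bash
python3 -m handwheel '{"series": [[1,[0,0.05,-1.5],0],[1,[0,0.05,-2.3],0],[1,[0,0.05,-2.7],0],[1,[0,0.05,-2.7],0],[1,[0,0.05,-2.7],0]]}'; python3 -m handwheel '{"series": [[-1,[0,0,0],0],[-1,[0,0,0],0],[-1,[0,0,0],0],[-1,[0,0,3],0],[-1,[0,0,7],0],[-1,[-5,0.5,9],0],[-1,[-10,0.5,9],0],[-1,[-15,2,9],0]]}';python3 -m handwheel '{"series": [[-1,[-1.5,5,0],0],[-1,[-1.5,9,0],0],[-1,[-1.5,9.6,0],0],[-1,[-1.5,9.6,0],0],[-1,[-1.5,9.6,0],0]]}'
python3 - <<'E'
from fit import *
a=shot('top');b=shot('scene');print(bot.sense()['position'],bot.sense()['orientation'])
for P in([a,b],[a],[b]):print(circ(P,(595.5,-131,31),22,False,6),circ(P,(440.5,-136,28),22,False,6),circ(P,(429.5,-15.3,28),22,False,6))
E
```

```text
time: 18.82
position: [594.9, -131.1, 9.2]
orientation: [-3.141, 0.0, 1.568]
wrist_force: [-6.1, 1.5, 14.0]
grip_width: 42.8
finger_force: 42.6
time: 19.82
position: [444.6, -111.8, 98.0]
orientation: [3.14, 0.001, 1.567]
wrist_force: [1.0, 0.1, -0.6]
grip_width: 85.4
finger_force: 0.0
time: 20.45
position: [431.0, -16.1, 97.7]
orientation: [3.141, 0.0, 1.567]
wrist_force: [-0.3, 0.5, -1.2]
grip_width: 85.9
finger_force: 0.0
[430.85818795 -16.16714857  97.69855977] [3.14158162e+00 1.95117297e-04 1.56614829e+00]
(array([ 594.3, -130.4,   31. ]), np.float64(177.7)) (array([ 440.7, -136.7,   28. ]), np.float64(110.3)) (array([430.4, -15.2,  28. ]), np.float64(107.9))
(array([ 593.3, -130.1,   31. ]), np.float64(80.0)) (array([ 438.9, -136.2,   28. ]), np.float64(38.4)) (array([430.4, -22.4,  28. ]), np.float64(2.3))
(array([ 595. , -130.5,   31. ]), np.float64(103.6)) (array([ 441.1, -136.6,   28. ]), np.float64(74.9)) (array([430.1, -15.5,  28. ]), np.float64(106.3))
```

```bash
python3 -m handwheel '{"series": [[-1,[-0.15,-0.05,-4],0],[-1,[-0.15,-0.05,-8],0],[-1,[-0.15,-0.05,-9.3],0],[-1,[-0.15,-0.05,-9.3],0],[-1,[-0.15,-0.05,-9.3],0],[1,[-0.15,-0.05,-9.3],0],[1,[-0.15,-0.05,-9.3],0],[1,[-0.15,-0.05,-9.3],0]]}' 40;  python3 -m handwheel '{"series": [[1,[0,0,0],0],[1,[0,0,0],0],[1,[0,0,3],0],[1,[0,0,6],0],[1,[6,-2,6],0],[1,[12,-4,6],0],[1,[16.6,-5.15,6],0],[1,[16.6,-5.15,6],0]]}'; python3 -m handwheel '{"series": [[1,[0,0,-1],0],[1,[0,0,-3],0],[1,[0,0,-4],0],[1,[0,0,-4],0],[1,[0,0,-4],0]]}';python3 - <<'E'
from fit import *
a=shot('top');b=shot('scene');s=bot.sense()['position'];print(s)
z=28+s[2]-6
print(z,circ([b],(594.5,-66.5,z),22,False,6))
for P in([b],[a]):print(circ(P,(594.5,-131,31),22,False,6))
g=np.hstack([cv2.resize(a['color'][165:285,310:470,::-1],(400,300)),cv2.resize(b['color'][200:320,220:380,::-1],(400,300))])
cv2.imwrite('pics/z8.png',g)
E
```

```text
time: 21.55
position: [429.6, -15.9, 5.6]
orientation: [3.14, 0.0, 1.568]
wrist_force: [-1.1, 1.0, 8.2]
grip_width: 42.9
finger_force: 39.6
time: 22.55
position: [598.8, -68.6, 64.9]
orientation: [3.138, 0.001, 1.567]
wrist_force: [-0.5, 0.3, -0.5]
grip_width: 42.9
finger_force: 41.2
time: 23.18
position: [595.1, -67.3, 25.3]
orientation: [3.141, 0.0, 1.568]
wrist_force: [0.7, 0.6, -0.4]
grip_width: 42.9
finger_force: 41.2
[595.54643222 -67.42547035  25.51658152]
47.51658152163737 (array([597.8, -69.9,  47.5]), np.float64(65.3))
(array([ 594.9, -130.4,   31. ]), np.float64(98.5))
(array([ 590.3, -133.3,   31. ]), np.float64(2.6))
```

View pics/z8.png

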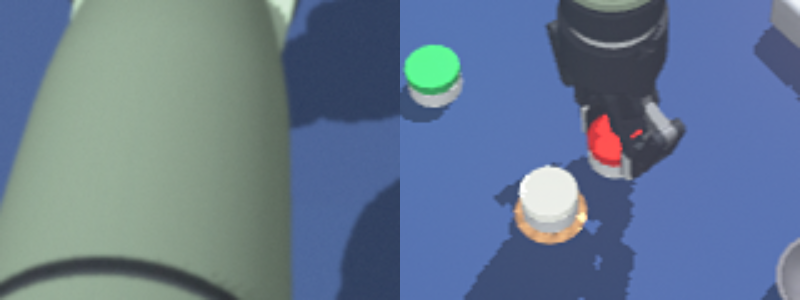

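White sits on the cork, and red is held 64 mm to its left. Place red, then go above green.

```bash
python3 -m handwheel '{"series": [[1,[0,0,-1],0],[1,[0,0,-1.7],0],[1,[0,0,-2.0],0],[1,[0,0,-2.0],0],[-1,[0,0,-2.0],0],[-1,[0,0,-2],0],[-1,[0,0,-2],0],[-1,[0,0,-2],0]]}'; python3 -m handwheel '{"series": [[-1,[0,0,4],0],[-1,[0,0,9],0],[-1,[-5.5,-2,9],0],[-1,[-11,-5,9],0],[-1,[-15.5,-7,9],0],[-1,[-15.5,-7,9],0],[-1,[-15.5,-7,9],0],[-1,[-15.5,-7,9],0]]}'
python3 - <<'E'
from fit import *
a=shot('top');b=shot('scene');s=bot.sense()['position'];print(s)
for P in([a,b],[a],[b]):print([circ(P,X,22,False,6) for X in((595,-67,28),(594.5,-131,31),(440.5,-136,28))])
E
```

```text
time: 24.28
position: [595.0, -67.3, 4.5]
orientation: [-3.141, -0.0, 1.568]
wrist_force: [0.1, 0.4, 0.1]
grip_width: 85.4
finger_force: 0.0
time: 25.28
position: [441.4, -137.3, 95.0]
orientation: [3.14, 0.0, 1.569]
wrist_force: [-0.6, 0.2, 0.6]
grip_width: 85.2
finger_force: 0.0
[ 441.03543284 -137.07551441   94.72399819]
[(array([593.4, -66.7,  28. ]), np.float64(214.8)), (array([ 594.1, -130.2,   31. ]), np.float64(183.7)), (array([ 440.5, -135.7,   28. ]), np.float64(149.8))]
[(array([592.8, -66.7,  28. ]), np.float64(113.7)), (array([ 593.1, -129.9,   31. ]), np.float64(87.4)), (array([ 438.8, -134.1,   28. ]), np.float64(46.5))]
[(array([594.2, -67. ,  28. ]), np.float64(105.3)), (array([ 594.9, -130.5,   31. ]), np.float64(103.6)), (array([ 440.7, -136. ,   28. ]), np.float64(111.3))]
```

Red and white are 63.5 mm apart. I'll grasp green with the fingers partly closed to clear the purple tin.

```bash
python3 -m handwheel '{"series": [[-0.4,[0,0.05,-3],0],[-0.4,[0,0.05,-5],0],[-0.4,[0,0.05,-5],0]]}'; python3 -m handwheel '{"series": [[-0.4,[0,0,-3],0],[-0.4,[0,0,-4],0],[-0.4,[0,0,-4],0],[1,[0,0,-4],0],[1,[0,0,-4],0],[1,[0,0,-4],0],[1,[0,0,-4],0]]}' 40
```

```text
time: 25.75
position: [439.3, -135.9, 43.5]
orientation: [-3.139, -0.001, 1.569]
wrist_force: [-0.3, -0.8, 0.7]
grip_width: 60.0
finger_force: 0.0
time: 26.62
position: [440.8, -137.1, 5.8]
orientation: [3.14, 0.001, 1.568]
wrist_force: [-2.0, -0.2, 6.2]
grip_width: 42.8
finger_force: 41.0
```

```bash
python3 -m handwheel '{"series": [[1,[0,0,3],0],[1,[0,0,6],0],[1,[5.5,-2,6],0],[1,[11,-4,6],0],[1,[15.6,-5.8,6],0],[1,[15.6,-5.8,6],0],[1,[15.6,-5.8,6],0],[1,[15.6,-5.8,4],0]]}'; python3 -m handwheel '{"series": [[1,[0,0,-2],0],[1,[0,0,-3.2],0],[1,[0,0,-4],0],[1,[0,0,-4],0],[-1,[0,0,-4],0],[-1,[0,0,-4],0],[-1,[0,0,-4],0],[-1,[0,0,-4],0]]}'; python3 -m handwheel '{"series": [[-1,[0,0,4],0],[-1,[0,0,9],0],[-1,[-5,-4,12],0],[-1,[-10,-8,12],0],[-1,[-15,-12,12],0],[-1,[-20,-16,12],0],[-1,[-20,-16,12],0]]}'
python3 - <<'E'
from fit import *
a=shot('top','t9');b=shot('scene','s9');s=bot.sense()['position'];print(s)
for P in([a,b],[a],[b]):print([circ(P,X,22,False,6)[0].tolist() for X in((595,-67,28),(594.5,-131,31),(594,-194,28))])
print(circ([a,b],(621.5,177.2,110),18))
for t in('third_hand','bottle','bowl'):print(t,look(a,t)[:1])
E
```

```text
time: 27.62
position: [595.8, -194.7, 46.1]
orientation: [3.14, 0.001, 1.568]
wrist_force: [0.8, 0.0, -0.1]
grip_width: 42.6
finger_force: 41.0
time: 28.62
position: [596.1, -194.8, 4.8]
orientation: [3.142, -0.0, 1.568]
wrist_force: [0.6, 0.3, -0.4]
grip_width: 85.1
finger_force: 0.0
time: 29.5
position: [393.5, -356.8, 125.0]
orientation: [-3.141, 0.0, 1.563]
wrist_force: [0.1, -0.4, -0.2]
grip_width: 85.1
finger_force: 0.0
[ 395.37423315 -355.61596502  124.93810859]
[[593.4, -66.8, 28.0], [594.4, -130.6, 31.0], [595.2, -193.6, 28.0]]
[[592.9, -66.8, 28.0], [593.3, -130.3, 31.0], [594.2, -193.1, 28.0]]
[[594.2, -66.9, 28.0], [594.9, -130.5, 31.0], [595.8, -193.6, 28.0]]
(array([621.4, 177. , 108.9]), np.float64(161.6))
third_hand [(0.65, [525.0, 402.0, 26.0], [124, 257])]
bottle [(0.63, [524.0, -419.0, 72.0], [544, 251])]
bowl [(0.67, [783.0, -14.0, 20.0], [331, 134])]
```

View pics/s9.png

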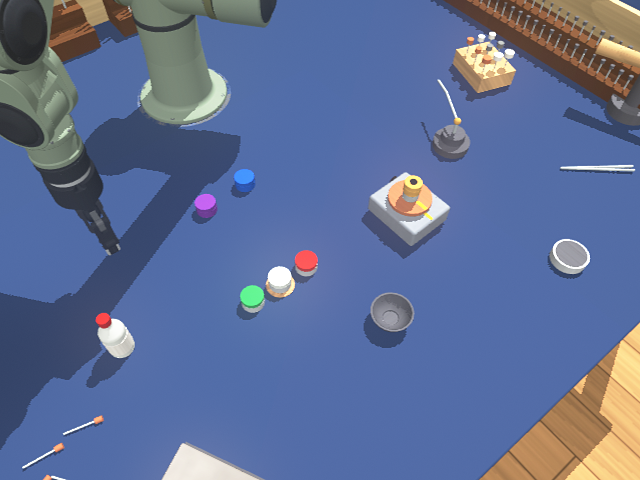

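The scene shows the row red (306,263), white on cork (279,281) and green (252,298), the lap with disc and cap at (411,190), and bystanders and decoys undisturbed. The gaps are 19 to 20 mm and the row is square to about 0.8°. Handing in.

```bash
python3 -c "
from station import bot
print(bot.hand_in())"
```

```text
the job is handed in; nothing more can be done
None
```

The job is done and handed in at about 30 s: disc fully home with stripes matched, cap on the hub, red, white and green tins in a row with 19–20 mm gaps, white about 1 mm off the cork's middle; the hand-in returned no verdict.

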